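# Centre the tooling-ball target on its pedestal and trigger the measurement

## Robot

A 6-joint arm with a two-finger parallel gripper is mounted at the origin on the work surface. World frame = base frame: x ahead of the robot, y to its left, z up, the work surface at z = 0. Lengths are in m, angles in rad, forces in N, time in s.
With the tool pointing down it reaches from about 0.35 to 0.925 m from the base axis. Payload 6.4 kg.
Tool frame: the origin (TCP) lies midway between the tips of the shut fingers; the grasp point (between the pads) lies arm.hold_point_z behind it (arm.hold_point_z is the distance from the TCP to the grasp point, in m); z points along the fingers, y is the line along which they close (so a half turn about z gives the same grasp; the last joint's range is limited). The gripper opens to 94 mm and grips with 3 to 60 N. Pads are 16 mm wide; open, the fingers measure 119 mm over their backs; the gripper's body (75 mm by 177 mm) begins 78 mm behind the grasp point.
Start: joints at [1.045, 0.245, 1.558, -0, 1.339, -0.174], TCP at [0.224, 0.61, 0.205] pointing down, gripper open.
Joint ranges: [-3.13, 3.13], [-1.02, 2.26], [0.13, 2.54], [-0.95, 4.09], [0.21, 2.88], [-2.74, 2.74]. Speed limits (rad/s): [2.57, 2.57, 3.14, 3.14, 3.14, 3.14].

## Interface

Orientations are given as a unit quaternion [x, y, z, w].
In Python, from workcell import get_state, vision, arm gives the robot as it stands.
- The arm moves only by the tool move_arm, never from a script. Its argument "plan" is a list of rows, each a list of 6 numbers: the shift along the world's x, y, z in units of 40 mm (1.0 is 40 mm), then the turn, a rotation vector about the world's x, y, z in units of 5 degrees (1.0 is 5 degrees). In form: [[dx, dy, dz, wx, wy, wz], ...]. A call has 1 to 20 rows; each row shifts and turns the commanded pose from where the row before left it; what a row does not reach is not made up. A row lasts 1/10 s, in which the tool goes at most 50 mm and 8.59 degrees, less where a joint would pass 70% of its speed; a pose out of reach is approached as far as the arm can. A call is refused whole if a number of a shift passes 1 or a number of a turn 1, either way. A call with a gripper value outside its range is refused whole. "hand" is the opening, from -1 (shut) to 1 (fully open), so that 0 is half open, set as the call begins (left out, the last holds). The fingers move at their own pace and stop on an object; "squeeze" is the grip in N (left out, the last holds). Time passes only in rows, so rows that do not move let the fingers close. It gives the time, the measured TCP pose, the force and the opening at its end, in the units of the state.
- get_state(): the state, without advancing time (a new reading comes with each control period).
- vision.get_image(name): name is "scene" or "top" or "wrist"; returns a dict with "pixels" (400x640x3 uint8, blue, green, red), "z_map" (400x640 float32, m along the optical axis (not along the pixel's ray), 0 where there is no reading), "fx", "fy", "cx", "cy" (pixels), "eye" and "orientation" of the camera in the world; the wrist camera has in their place "hand_eye" (4x4, takes a point from camera to tool coordinates, whose origin is the TCP and whose axes are the flange's). Camera axes: x right, y down, z forward; pixel columns grow to the right and rows downward; lengths in m; the calibration is good to about 2 mm. A picture is of the moment at which its call begins: read the wrist's pose just before it.
- arm.sign_off(): hands the job in, once; it reports no verdict.
The state is a dict: "t": time; "joints": joint angles; "dq": joint speeds; "joint_efforts": joint torques, N m; "tool_pos": TCP position; "orientation": TCP orientation; "force": force on the tool from outside, world axes, zero at the start; "wrist_torque": the same for the moment, N m; "finger_gap": opening from 0.0 (shut) to 1.0 (fully open).
Only numpy, scipy, OpenCV 4.12 (cv2) and the standard library are available. Lean on these libraries where they do the work, as an engineer would, in place of code of your own. Each camera call takes 0.05 s, during which the arm holds its last target. There are 200 camera calls.

## Task

The wobbly ball target stands off-centre on the small round pedestal: with the fingertips, nudge its foot with light taps until it stands upright in the middle, its foot wholly inside the dark ring, and never grasp it, lift it, tip it or knock it. Only then press the trigger button on the grey box fully down with a fingertip to start the measurement, and let it go. Leave everything else on the table where it is.

Things in the scene. Friction and masses are not known exactly. Their poses are not given: they have to be found in the camera images.
- target: Top-heavy target, loose, about 0.2 kg, 71 mm tall, standing on the pedestal. From below: a foot ring 28 mm across and 3 mm high, an aluminium foot flange 40 mm in diameter from 3 to 12 mm up, a thin stem 10 mm in diameter, and a steel ball 30 mm in diameter with its centre 56 mm up. Origin: centre of the underside of the foot, z up. Pushed slowly at the flange it slides (a few newtons at most; a grip or a blow of over 8 N counts as rough); pushed at the ball it tips over.
- pedestal_top (a point): Centre of the flat top of the fixed round pedestal: steel top disc 76 mm in diameter, 60 mm above the table. A dark flat ring (inner diameter 50 mm, outer 56 mm, no height) is marked round this centre. The pedestal foot is 90 mm in diameter and 12 mm high.
- trigger_top (a point): Centre of the top of the round trigger button (28 mm in diameter) on a grey box 70 x 100 x 30 mm fixed to the table, the only box with a button. Press it straight down; it springs back.
- trigger (a joint): Travel of the button in m: 0 released, 0.006 fully down (takes about 4 N).
- charger: Bystander: black charger 80 x 100 x 24 mm, fixed, two grey packs on it reaching 40 mm up; no button. Origin: centre of its underside.
- spare: Bystander: a second target of the same kind, standing on the table itself. Origin: underside of its foot.
- driver: Bystander: screwdriver lying on the table.
- wrench: Bystander: wrench lying on the table.
- phone: Bystander: black phone 150 x 72 x 9 mm lying flat. Origin: centre of its underside.
- block: Bystander: small steel block 35 x 30 x 20 mm. Origin: centre of its underside.
- mug: Bystander: white mug, 80 mm across, 95 mm tall. Origin: centre of its underside.
- jar: Bystander: small jar, 48 mm across, 60 mm tall. Origin: centre of its underside.
Mind the look-alikes: they are no part of the job. Leave any orange look-alike of the part that bears trigger_top alone. Leave any purple or turquoise look-alike of the part that bears pedestal_top alone.

How it is judged:
By the outcome, as a careful person would: the job done as asked, in the order asked, and still so for the second after the job is handed in, with the robot touching nothing.
It also fails if it takes over 58 s, if anything falls off the work surface, if the arm or the gripper's body presses on something with over 40 N, if the wrist force passes 120 N, or if a joint passes its speed limit or range.

## Working session

There is one attempt and no reset: what is moved stays moved. The work goes in short steps, Python scripts to look and compute and a tool call to move; the robot and the scene stay as the last step left them, time stands still between calls to the robot, and variables do not carry over. Pictures are saved under pics/ and viewed, on a budget of 10 in all, crops included, one or two more only if the job needs it, and the job is handed in when it is done.

Besides the shell and the picture viewer there is one more tool, called in YAML: its name, and indented under it one key for each argument. move_arm: Moves the arm, as the interface text tells. Its arguments: {"type":"object","properties":{"plan":{"type":"array","items":{"type":"array","items":{"type":"number"}}},"hand":{"type":"number"},"squeeze":{"type":"number"}},"required":["plan"]}

```bash
ls; mkdir -p pics
cat > h.py <<'E'
import numpy as np, cv2
from scipy.spatial.transform import Rotation as R
from workcell import get_state, vision, arm
def grab(n):
    s=get_state(); d=vision.get_image(n)
    if n=="wrist":
        T=np.eye(4);T[:3,:3]=R.from_quat(s["orientation"]).as_matrix();T[:3,3]=s["tool_pos"]
        M=T@np.array(d["hand_eye"])
    else:
        M=np.eye(4);o=np.array(d["orientation"]);M[:3,:3]=R.from_quat(o).as_matrix() if o.size==4 else o.reshape(3,3);M[:3,3]=d["eye"]
    d["M"]=M; return d
def plane(d,u,v,z):
    r=d["M"][:3,:3]@np.array([(u-d["cx"])/d["fx"],(v-d["cy"])/d["fy"],1]);e=d["M"][:3,3]
    return e+r*(z-e[2])/r[2]
def cloud(d):
    v,u=np.mgrid[:400,:640];z=d["z_map"]
    P=np.stack([(u-d["cx"])/d["fx"]*z,(v-d["cy"])/d["fy"]*z,z],-1)
    return P@d["M"][:3,:3].T+d["M"][:3,3]
def proj(d,p):
    q=d["M"][:3,:3].T@(np.array(p)-d["M"][:3,3]);return q[0]/q[2]*d["fx"]+d["cx"],q[1]/q[2]*d["fy"]+d["cy"]
E
python3 - <<'E'
from h import *
for n in("top","scene"):
    d=grab(n);cv2.imwrite(f"pics/{n}1.png",d["pixels"]);print(n,d["M"].round(3).tolist(),d["fx"],(d["z_map"]>0).mean())
s=get_state();print(s["t"],s["tool_pos"],s["orientation"],s["force"],s["finger_gap"],arm.hold_point_z)
E
```

```text
pics
top [[-0.028, -0.985, 0.169, 0.38], [-1.0, 0.025, -0.018, 0.051], [0.013, -0.169, -0.985, 1.151], [0.0, 0.0, 0.0, 1.0]] 506.3293002734632 0.9962265625
scene [[-0.334, 0.55, -0.765, 1.345], [0.942, 0.193, -0.273, 0.324], [-0.003, -0.813, -0.583, 0.679], [0.0, 0.0, 0.0, 1.0]] 447.53110124090495 0.973359375
0.1 [0.22370516 0.60971165 0.20449039] [ 1.75004155e-01  9.84567324e-01 -8.04989649e-04 -2.87142375e-04] [ 0.28151419 -0.17971638  1.03368885] 1.0027696450601493 0.0188
```

View pics/top1.png

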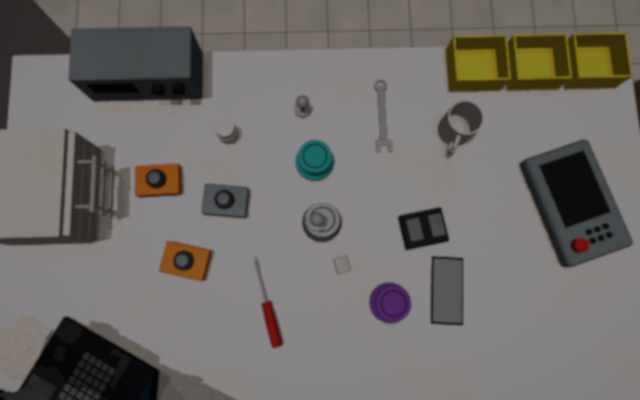

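View pics/scene1.png

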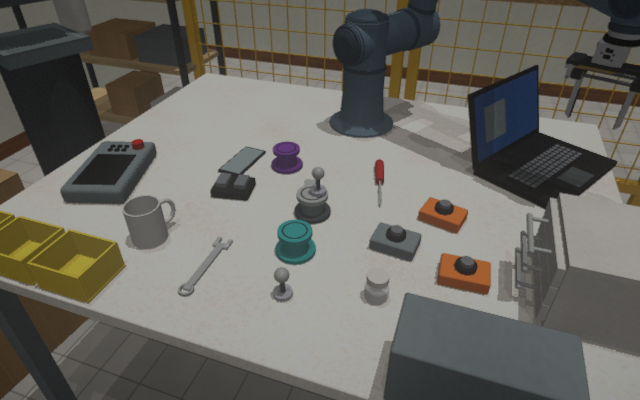

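The top view shows the steel pedestal at about (322,221) with the target's ball at (317,217). The grey trigger box is at (225,200), the orange look-alikes at (158,180) and (185,260), and the turquoise and purple pedestals at (314,160) and (390,302). The scene view agrees, with the pedestal at (313,200) and the grey button at (396,233).

Run:
```python
from h import *
ims=[]
for n,(u,v) in (("top",(322,220)),("scene",(315,198))):
    d=grab(n);C=cloud(d);im=d["pixels"]
    ims.append(cv2.resize(im[v-35:v+35,u-35:u+35],(390,390),interpolation=cv2.INTER_CUBIC))
    m=np.zeros((400,640),bool);m[v-45:v+45,u-45:u+45]=1
    P=C[m]; 
    c0=np.median(P[(P[:,2]>.05)&(P[:,2]<.064)],0);print(n,"c0",c0)
    Q=P[np.hypot(*(P[:,:2]-c0[:2]).T)<.06]
    print(np.histogram(Q[:,2],bins=np.arange(0,.145,.005)))
    for lo,hi in((.055,.0635),(.066,.076),(.10,.14)):
        q=Q[(Q[:,2]>lo)&(Q[:,2]<hi)].astype(np.float32)
        if len(q)>5:
            (cx,cy),r=cv2.minEnclosingCircle(q[:,:2].copy());print(lo,len(q),cx,cy,r,q.mean(0))
    q=Q[Q[:,2]>.108];A=np.c_[2*q,np.ones(len(q))];s=np.linalg.lstsq(A,(q**2).sum(1),rcond=None)[0];print("sphere",s[:3],np.sqrt(s[3]+(s[:3]**2).sum()))
    if n=="top":
        B=C[185:216,203:250].reshape(-1,3);print(np.histogram(B[:,2],bins=np.arange(0,.07,.004)))
        for lo,hi in((.027,.034),(.036,.07)):
            b=B[(B[:,2]>lo)&(B[:,2]<hi)].astype(np.float32);print(cv2.minAreaRect(b[:,:2].copy()),cv2.minEnclosingCircle(b[:,:2].copy()),b[:,2].max(),np.median(b[:,2]))
cv2.imwrite("pics/z1.png",np.hstack(ims)*1)
```

```text
top c0 [0.52852042 0.00996638 0.05979115]
(array([379,  81, 193,  11,   0,   0,   0,   0,   0,   2,  15, 334, 318,
        34,  78,   1,   0,   0,   0,   0,   0,   0,   1,  20,  44,  82,
        15,   0]), array([0.   , 0.005, 0.01 , 0.015, 0.02 , 0.025, 0.03 , 0.035, 0.04 ,
       0.045, 0.05 , 0.055, 0.06 , 0.065, 0.07 , 0.075, 0.08 , 0.085,
       0.09 , 0.095, 0.1  , 0.105, 0.11 , 0.115, 0.12 , 0.125, 0.13 ,
       0.135, 0.14 ]))
0.055 632 0.525276780128479 0.018494518473744392 0.03810706362128258 [0.52649397 0.01313386 0.05974824]
0.066 109 0.5185597538948059 0.031439367681741714 0.0199614055454731 [0.5103477  0.03276098 0.0708675 ]
0.1 162 0.5182449817657471 0.031167563050985336 0.014836124144494534 [0.51717657 0.03137088 0.125307  ]
sphere [0.51822603 0.03121659 0.11745892] 0.013726596605978063
(array([ 47,   7,  12,  12,  12,  28, 286, 606,  98,  54, 109,  26,  68,
        43,   1,   0,   0]), array([0.   , 0.004, 0.008, 0.012, 0.016, 0.02 , 0.024, 0.028, 0.032,
       0.036, 0.04 , 0.044, 0.048, 0.052, 0.056, 0.06 , 0.064, 0.068]))
((0.5777686238288879, 0.23358884453773499)
[... 213 characters left out ...]
9479, 0.04236418008804321), 14.383267402648926) ((0.576569139957428, 0.23726147413253784), 0.024892931804060936) 0.0566739 0.04340775
scene c0 [0.64301658 0.01981251 0.06124498]
(array([113,   0,  17,   2,   0,   0,   1,   0,   0,   3,  22,  86, 578,
         1,   0,   0,   0,   0,   0,   0,   0,   0,   0,   0,   0,   0,
         0,   0]), array([0.   , 0.005, 0.01 , 0.015, 0.02 , 0.025, 0.03 , 0.035, 0.04 ,
       0.045, 0.05 , 0.055, 0.06 , 0.065, 0.07 , 0.075, 0.08 , 0.085,
       0.09 , 0.095, 0.1  , 0.105, 0.11 , 0.115, 0.12 , 0.125, 0.13 ,
       0.135, 0.14 ]))
0.055 632 0.664827823638916 0.02673676423728466 0.038887038826942444 [0.6677161  0.02831862 0.06130271]
sphere [0. 0. 0.] 0.0
```

View pics/z1.png

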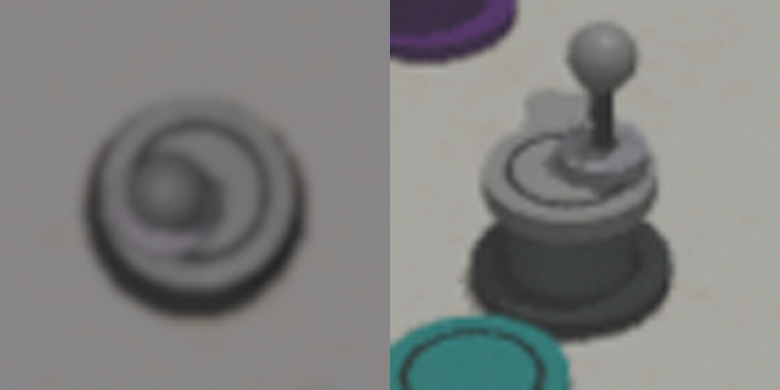

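The zoomed crop shows the disc and dark ring clearly. The target is off toward +y and slightly −x: the foot is at about (0.5185, 0.031) and the pedestal centre at about (0.525, 0.0185). I'll check the transit corridor, then hover there with the jaw axis along the push line.

Run:
```python
from h import *
for n in ("top","scene"):
    d=grab(n);P=cloud(d)[d["z_map"]>0].reshape(-1,3)
    a=np.array([.224,.61]);b=np.array([.52,.03]);t=np.clip((P[:,:2]-a)@(b-a)/((b-a)@(b-a)),0,1)
    D=np.linalg.norm(P[:,:2]-a-t[:,None]*(b-a),axis=1)
    for k in range(10):
        q=P[(D<.12)&(t>=k/10)&(t<=(k+1)/10)&(P[:,2]<.6)]
        print(n,k,len(q),np.round(np.percentile(q[:,2],[50,98,100]),3) if len(q) else "")
```

```text
top 0 6198 [0.014 0.025 0.255]
top 1 3651 [0.016 0.31  0.343]
top 2 3485 [0.   0.02 0.03]
top 3 3285 [-0.001  0.004  0.045]
top 4 3128 [-0.001  0.03   0.034]
top 5 3233 [0.001 0.051 0.056]
top 6 3167 [-0.001  0.029  0.035]
top 7 3122 [-0.     0.03   0.035]
top 8 3050 [-0.001  0.01   0.033]
top 9 7315 [0.    0.119 0.135]
scene 0 5915 [0.322 0.477 0.488]
scene 1 1745 [0.02  0.476 0.482]
scene 2 1518 [0.003 0.021 0.026]
scene 3 1432 [0.002 0.01  0.044]
scene 4 1245 [0.002 0.032 0.035]
scene 5 1518 [0.011 0.053 0.056]
scene 6 1511 [0.002 0.032 0.034]
scene 7 1211 [0.002 0.032 0.034]
scene 8 1489 [0.001 0.03  0.035]
scene 9 3918 [0.002 0.121 0.133]
```

Run:
```python
from h import *
for n in ("top","scene"):
    d=grab(n);C=cloud(d);m=(d["z_map"]>0)&(C[...,2]>.15)&(C[...,2]<.6)&(C[...,0]>0)&(C[...,0]<.7)&(abs(C[...,1])<.9)
    k,l,s,c=cv2.connectedComponentsWithStats(m.astype(np.uint8))
    for i in range(1,k):
        if s[i,4]>40: q=C[l==i];print(n,s[i],q.min(0).round(3),q.max(0).round(3))
    for p in ((.224,.61,.2),(.224,.61,.4)): print(proj(d,p))
```

```text
top [   0  133   68  105 6506] [0.492 0.534 0.15 ] [0.7   0.665 0.166]
top [  0 388  25  12 229] [0.201 0.517 0.204] [0.236 0.563 0.343]
top [149 393   8   7  42] [0.183 0.334 0.151] [0.192 0.352 0.184]
(np.float64(-3.6010079810149023), np.float64(384.6291066445459))
(np.float64(-90.89659748597984), np.float64(411.9987311642784))
scene [ 564    0   76  130 4413] [0.163 0.501 0.207] [0.296 0.667 0.488]
scene [ 332   11   58   78 3495] [ 0.    -0.095  0.15 ] [0.106 0.07  0.361]
scene [ 467   76   52   47 1348] [0.    0.321 0.15 ] [0.195 0.462 0.221]
scene [ 555  193   85   85 5383] [0.487 0.529 0.15 ] [0.7   0.674 0.165]
(np.float64(590.5196703382546), np.float64(124.6753443781477))
(np.float64(623.9593867537781), np.float64(38.55092323605291))
```

move_arm:
  plan:
    - [1, 0, 0.5, 0, 0, 0]
    - [1, 0, 0.5, 0, 0, 0]
    - [1, 0, 0.5, 0, 0, 0]
    - [1, 0, 0.5, 0, 0, 0]
    - [0.2, -0.9, 0, 0, 0, 0.6]
    - [0.2, -0.9, 0, 0, 0, 0.6]
    - [0.2, -0.9, 0, 0, 0, 0.6]
    - [0.2, -0.9, 0, 0, 0, 0.6]
    - [0.2, -0.9, 0, 0, 0, 0.6]
    - [0.2, -0.9, 0, 0, 0, 0.6]
    - [0.2, -0.9, 0, 0, 0, 0.6]
    - [0.2, -0.9, 0, 0, 0, 0.6]
    - [0.2, -0.9, 0, 0, 0, 0.6]
    - [0.2, -0.9, 0, 0, 0, 0.6]
    - [0.2, -0.9, 0, 0, 0, 0.6]
    - [0.2, -0.9, 0, 0, 0, 0.6]
    - [0.2, -0.9, 0, 0, 0, 0.6]
    - [0.2, -0.9, 0, 0, 0, 0.6]
    - [0.2, -0.9, 0, 0, 0, 0.6]
    - [0.2, -0.9, 0, 0, 0, 0.6]

```text
t: 2.4
tool_pos: [0.5121, 0.0327, 0.2857]
orientation: [-0.242, 0.97, -0.0, 0.0]
force: [0.5, 0.6, 0.4]
finger_gap: 0.999
```

move_arm:
  plan:
    - [0, 0, 0, 0, 0, 0]
    - [0, 0, 0, 0, 0, 0]

```text
t: 2.6
tool_pos: [0.512, 0.0339, 0.2854]
orientation: [-0.24, 0.971, 0.0, 0.0]
force: [0.7, 0.2, -0.6]
finger_gap: 1.001
```

```bash
cat > meas.py <<'E'
from h import *
import sys
def meas(n,show=None,c0=(.525,.0185)):
    d=grab(n);C=cloud(d);ok=(d["z_map"]>0)
    r=np.hypot(C[...,0]-c0[0],C[...,1]-c0[1])
    out={}
    for k,lo,hi,R0 in(("disc",.055,.065,.045),("flange",.066,.078,.045),("ball",.10,.135,.05)):
        q=C[ok&(r<R0)&(C[...,2]>lo)&(C[...,2]<hi)].astype(np.float32)
        if len(q)>5:
            (x,y),rr=cv2.minEnclosingCircle(q[:,:2].copy());out[k]=(x,y,rr,len(q),float(np.median(q[:,2])))
            print(n,k,np.round(out[k],4))
            if k=="ball":
                q=q.astype(float);A=np.c_[2*q,np.ones(len(q))];s=np.linalg.lstsq(A,(q**2).sum(1),rcond=None)[0];print("  sphere",s[:3].round(4),np.sqrt(s[3]+(s[:3]**2).sum()).round(4))
    return d,C
if __name__=="__main__":
    d,C=meas("wrist");cv2.imwrite("pics/%s.png"%sys.argv[1],d["pixels"]);meas("top")
    print("eye",d["M"][:3,3],proj(d,(.525,.0185,.06)))
    s=get_state();print(s["t"],s["tool_pos"],s["orientation"],s["force"],s["joints"])
E
python3 meas.py w1
```

```text
wrist disc [5.229e-01 1.560e-02 3.780e-02 1.771e+03 5.920e-02]
wrist flange [5.164e-01 2.850e-02 2.000e-02 3.420e+02 7.070e-02]
wrist ball [5.165e-01 2.860e-02 1.500e-02 5.680e+02 1.255e-01]
  sphere [0.5166 0.0287 0.1153] 0.0146
top disc [5.224e-01 1.700e-02 3.750e-02 3.970e+02 5.970e-02]
top flange [5.181e-01 3.100e-02 1.970e-02 9.400e+01 7.120e-02]
top ball [5.160e-01 3.020e-02 1.450e-02 8.800e+01 1.255e-01]
  sphere [0.5178 0.0308 0.1176] 0.0134
eye [0.45096875 0.00086523 0.46383337] (np.float64(305.7403450932208), np.float64(177.42897286560057))
2.7 [0.51178793 0.03504924 0.28546597] [-2.40893305e-01  9.70551593e-01  1.40297067e-04  1.78421783e-05] [-0.16446093 -0.25132129 -0.10390688] [-1.53076191e-01 -1.40150162e-01  1.81278541e+00  2.74034273e-04
  1.46903282e+00 -2.21047268e+00]
```

View pics/w1.png

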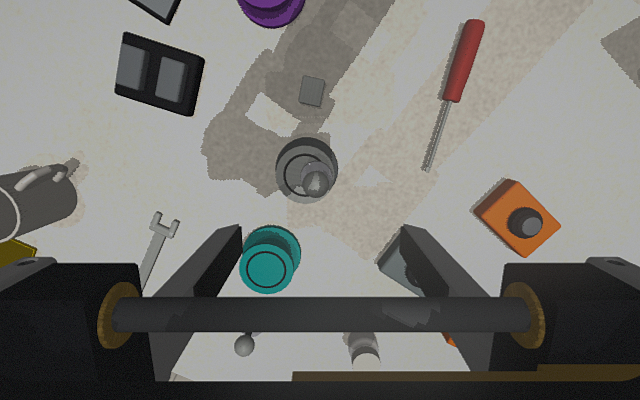

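The wrist view shows the pedestal disc at (307,170) with the target's ball at (315,180), and the jaw axis lying along the offset direction. In the wrist frame the disc centre is (0.5229, 0.0157) and the target is (0.5165, 0.0286), so it must move 14.4 mm along the jaw axis. I'll lower the open jaws to straddle the target, clear of it, at flange height.

move_arm:
  plan:
    - [0.12, -0.13, 0, 0, 0, 0]
    - [0, 0, -0.8, 0, 0, 0]
    - [0, 0, -0.8, 0, 0, 0]
    - [0, 0, -0.8, 0, 0, 0]
    - [0, 0, -0.8, 0, 0, 0]
    - [0, 0, -0.8, 0, 0, 0]
    - [0, 0, -0.5, 0, 0, 0]
    - [0, 0, -0.5, 0, 0, 0]
    - [0, 0, -0.3, 0, 0, 0]
    - [0, 0, -0.2, 0, 0, 0]
    - [0, 0, 0, 0, 0, 0]
    - [0, 0, 0, 0, 0, 0]

```text
t: 3.9
tool_pos: [0.5175, 0.029, 0.0662]
orientation: [-0.241, 0.971, -0.0, 0.001]
force: [-0.3, 0.4, 0.4]
finger_gap: 0.999
```

```bash
python3 meas.py w2
```

```text
wrist disc [5.232e-01 1.590e-02 3.810e-02 6.720e+03 5.930e-02]
wrist flange [5.239e-01 1.150e-02 3.860e-02 2.618e+03 7.090e-02]
wrist ball [5.248e-01 7.200e-03 3.800e-02 4.888e+03 1.233e-01]
  sphere [0.5228 0.0042 0.1174] 0.028
top disc [5.07e-01 1.98e-02 3.27e-02 4.90e+01 5.99e-02]
eye [ 0.4562677  -0.00403612  0.24454946] (np.float64(300.9491488011373), np.float64(237.6068220243074))
4.0 [0.51768137 0.02891425 0.06656554] [-2.40648483e-01  9.70611760e-01 -4.24026998e-04  9.68905886e-04] [ 0.0954747  -0.43313191  0.41783289] [-1.63111299e-01  1.13892239e-01  1.98540728e+00 -1.56425483e-05
  1.04017792e+00 -2.21996783e+00]
```

View pics/w2.png

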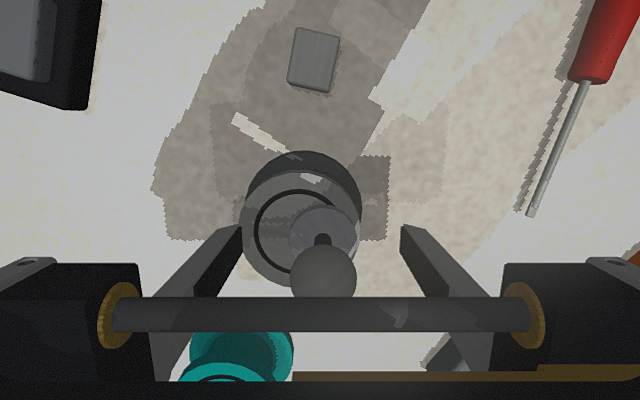

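The wrist view shows the tips at (240,230) and (402,230), with the foot centred between them at about (322,232). I'll push with the right (+y) finger, quickly to just short of contact, then 1 mm per row.

move_arm:
  plan:
    - [0.047, -0.088, 0, 0, 0, 0]
    - [0.047, -0.088, 0, 0, 0, 0]
    - [0.047, -0.088, 0, 0, 0, 0]
    - [0.047, -0.088, 0, 0, 0, 0]
    - [0.047, -0.088, 0, 0, 0, 0]
    - [0.012, -0.022, 0, 0, 0, 0]
    - [0.012, -0.022, 0, 0, 0, 0]
    - [0.012, -0.022, 0, 0, 0, 0]
    - [0.012, -0.022, 0, 0, 0, 0]
    - [0.012, -0.022, 0, 0, 0, 0]
    - [0.012, -0.022, 0, 0, 0, 0]
    - [0.012, -0.022, 0, 0, 0, 0]
    - [0.012, -0.022, 0, 0, 0, 0]
    - [0.012, -0.022, 0, 0, 0, 0]
    - [0.012, -0.022, 0, 0, 0, 0]
    - [0.012, -0.022, 0, 0, 0, 0]
    - [0.012, -0.022, 0, 0, 0, 0]
    - [0.012, -0.022, 0, 0, 0, 0]

```text
t: 5.8
tool_pos: [0.5325, -0.0001, 0.0655]
orientation: [-0.241, 0.971, 0.0, 0.0]
force: [-0.7, 1.1, 0.8]
finger_gap: 1.001
```

```bash
cat > tgt.py <<'E'
from h import *
import sys
g=np.array([float(sys.argv[2]),float(sys.argv[3])])
d=grab("wrist");C=cloud(d);cv2.imwrite("pics/%s.png"%sys.argv[1],d["pixels"])
for k,lo,hi,R0 in(("disc",.055,.065,.045),("flange",.066,.0735,.0225),("ball",.122,.135,.016)):
    c=np.array([.523,.0157]) if k=="disc" else g
    for it in range(4):
        q=C[(d["z_map"]>0)&(np.hypot(C[...,0]-c[0],C[...,1]-c[1])<R0)&(C[...,2]>lo)&(C[...,2]<hi)].astype(np.float32)
        (x,y),r=cv2.minEnclosingCircle(q[:,:2].copy()); 
        if k!="disc": c=np.array([x,y])
    print(k,np.round([x,y,r,len(q),q[:,2].max()],4))
s=get_state();print(s["t"],s["tool_pos"],s["force"],s["wrist_torque"])
E
python3 tgt.py w3 .520 .0216
```

```text
disc [5.231e-01 1.580e-02 3.800e-02 6.576e+03 6.500e-02]
flange [5.177e-01 2.400e-02 2.230e-02 2.542e+03 7.340e-02]
ball [5.193e-01 2.240e-02 1.330e-02 1.948e+03 1.309e-01]
5.85 [ 5.32558050e-01 -2.63566888e-04  6.54670135e-02] [ 0.96318598 -0.16554457  0.44151835] [ 0.19098234  0.10487107 -0.00489551]
```

View pics/w3.png

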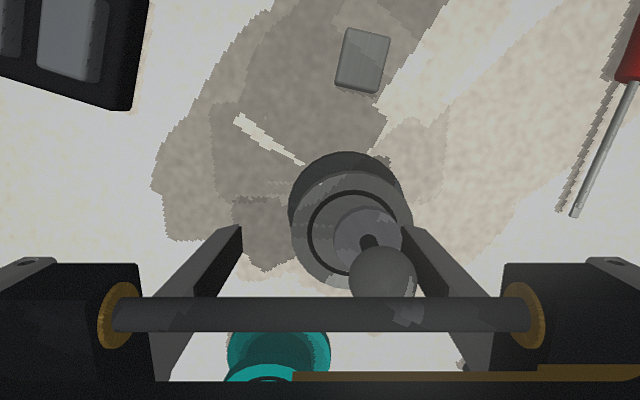

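The target is upright and has moved about 7 mm toward the centre: foot at (367,240), ring centre at about (350,237). The ball centre gives 7.6 mm still to go in the same direction. I'll push 7.5 mm more, then back off.

move_arm:
  plan:
    - [0.012, -0.022, 0, 0, 0, 0]
    - [0.012, -0.022, 0, 0, 0, 0]
    - [0.012, -0.022, 0, 0, 0, 0]
    - [0.012, -0.022, 0, 0, 0, 0]
    - [0.012, -0.022, 0, 0, 0, 0]
    - [0.012, -0.022, 0, 0, 0, 0]
    - [0.012, -0.022, 0, 0, 0, 0]
    - [0.006, -0.011, 0, 0, 0, 0]
    - [0, 0, 0, 0, 0, 0]
    - [-0.012, 0.022, 0, 0, 0, 0]
    - [-0.047, 0.088, 0, 0, 0, 0]
    - [-0.094, 0.176, 0, 0, 0, 0]
    - [-0.094, 0.176, 0, 0, 0, 0]
    - [0, 0, 0, 0, 0, 0]
    - [0, 0, 0, 0, 0, 0]

```text
t: 7.35
tool_pos: [0.526, 0.0122, 0.0655]
orientation: [-0.241, 0.971, -0.0, 0.0]
force: [-0.7, 0.1, 0.1]
finger_gap: 1.0
```

```bash
python3 tgt.py w4 .523 .0158
```

```text
disc [5.217e-01 1.840e-02 4.080e-02 6.566e+03 6.500e-02]
flange [5.233e-01 1.590e-02 2.010e-02 2.336e+03 7.340e-02]
ball [5.226e-01 1.580e-02 1.340e-02 1.949e+03 1.310e-01]
7.4 [0.52620002 0.01197196 0.06555257] [0.57614014 0.56782165 0.22434974] [0.02335464 0.01848743 0.01115259]
```

View pics/w4.png

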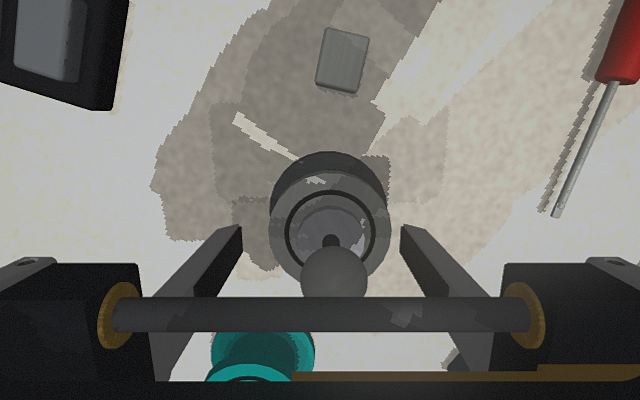

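The foot is now concentric with the ring at about (331,228). The flange is at (0.5233, 0.0159) and the disc centre at (0.5231, 0.0158). I'll rise straight up, move over to the trigger, shut the fingers there and measure the button.

move_arm:
  plan:
    - [0, 0, 0.3, 0, 0, 0]
    - [0, 0, 0.6, 0, 0, 0]
    - [0, 0, 0.9, 0, 0, 0]
    - [0, 0, 0.9, 0, 0, 0]
    - [0, 0, 0.9, 0, 0, 0]
    - [0, 0, 0.9, 0, 0, 0]
    - [0, 0, 0.9, 0, 0, 0]
    - [0.15, 0.8, 0, 0, 0, 0]
    - [0.15, 0.9, 0, 0, 0, 0]
    - [0.15, 0.9, 0, 0, 0, 0]
    - [0.15, 0.9, 0, 0, 0, 0]
    - [0.15, 0.9, 0, 0, 0, 0]
    - [0.1, 0.8, 0, 0, 0, 0]

```text
t: 8.7
tool_pos: [0.5604, 0.2214, 0.2826]
orientation: [-0.241, 0.971, -0.0, 0.001]
force: [0.8, -0.6, 0.6]
finger_gap: 1.0
```

move_arm:
  plan:
    - [0, 0, 0, 0, 0, 0]
    - [0, 0, 0, 0, 0, 0]
    - [0, 0, 0, 0, 0, 0]
    - [0, 0, 0, 0, 0, 0]
    - [0, 0, 0, 0, 0, 0]
    - [0, 0, 0, 0, 0, 0]
    - [0, 0, 0, 0, 0, 0]
    - [0, 0, 0, 0, 0, 0]
  hand: -1

```text
t: 9.5
tool_pos: [0.5602, 0.2197, 0.2815]
orientation: [-0.241, 0.971, -0.0, 0.0]
force: [0.5, 0.1, -0.1]
finger_gap: 0.357
```

```bash
cat > btn.py <<'E'
from h import *
import sys
for n in("wrist","top"):
    d=grab(n);C=cloud(d);cv2.imwrite("pics/%s_%s.png"%(sys.argv[1],n),d["pixels"])
    r=np.hypot(C[...,0]-.577,C[...,1]-.233)
    q=C[(d["z_map"]>0)&(r<.07)&(C[...,2]>.026)&(C[...,2]<.034)].astype(np.float32);print(n,"box",len(q),cv2.minAreaRect(q[:,:2].copy()))
    b=C[(d["z_map"]>0)&(r<.035)&(C[...,2]>.036)&(C[...,2]<.07)].astype(np.float32)
    print(np.histogram(b[:,2],bins=np.arange(.036,.07,.002))[0])
    for lo in(.040,.046,.05,.052):
        p=b[b[:,2]>lo]
        if len(p)>5: print(lo,len(p),cv2.minEnclosingCircle(p[:,:2].copy()),p[:,2].max(),np.median(p[:,2]))
    # target/pedestal check
    for k,lo,hi,c,R0 in(("disc",.055,.064,(.523,.016),.042),("flange",.066,.074,(.523,.016),.03),("ball",.122,.135,(.523,.016),.03)):
        q=C[(d["z_map"]>0)&(np.hypot(C[...,0]-c[0],C[...,1]-c[1])<R0)&(C[...,2]>lo)&(C[...,2]<hi)].astype(np.float32)
        if len(q)>5: print(n,k,len(q),cv2.minEnclosingCircle(q[:,:2].copy()))
s=get_state();print(s["t"],s["tool_pos"],s["orientation"],s["force"],s["finger_gap"])
E
python3 btn.py w5
```

```text
wrist box 2682 ((0.5766557455062866, 0.23254159092903137), (0.09946408122777939, 0.0697401836514473), 83.4955062866211)
[  7  78 324  52   2  10  63 239  29   0   0   0   0   0   0   0   0]
0.04 719 ((0.5764443278312683, 0.2322298288345337), 0.021618733182549477) 0.052976385 0.04276151
0.046 341 ((0.5765836238861084, 0.2323465347290039), 0.013904523104429245) 0.052976385 0.05080306
0.05 268 ((0.5767549872398376, 0.23251906037330627), 0.013478422537446022) 0.052976385 0.051041823
0.052 29 ((0.5763009190559387, 0.23346936702728271), 0.011794616468250751) 0.052976385 0.052226916
wrist disc 2076 ((0.5230359435081482, 0.015900053083896637), 0.03845793753862381)
wrist flange 736 ((0.5235208868980408, 0.01665015146136284), 0.02016029693186283)
wrist ball 599 ((0.5230503082275391, 0.016979316249489784), 0.013776262290775776)
top box 490 ((0.5757184028625488, 0.21154069900512695), (0.05500508472323418, 0.07054007053375244), 87.4095458984375)
[ 8 18 27 17  7  9  7 16  5  0  0  0  0  0  0  0  0]
0.04 88 ((0.580394446849823, 0.22918526828289032), 0.019647903740406036) 0.053718075 0.044033248
0.046 37 ((0.5793142318725586, 0.2239566147327423), 0.014532209374010563) 0.053718075 0.0503546
0.05 21 ((0.5778444409370422, 0.2279340773820877), 0.011358198709785938) 0.053718075 0.051502604
top disc 636 ((0.5248355269432068, 0.018106114119291306), 0.03804318234324455)
top flange 99 ((0.5248476266860962, 0.018251489847898483), 0.01973653770983219)
top ball 123 ((0.5253278613090515, 0.01901729591190815), 0.013725213706493378)
9.6 [0.56013634 0.21980319 0.28143722] [-2.40592663e-01  9.70626174e-01 -1.43608501e-05 -2.18605583e-05] [-0.41700801  0.2002601  -0.24210127] 0.2668237844988204
```

View pics/w5_wrist.png

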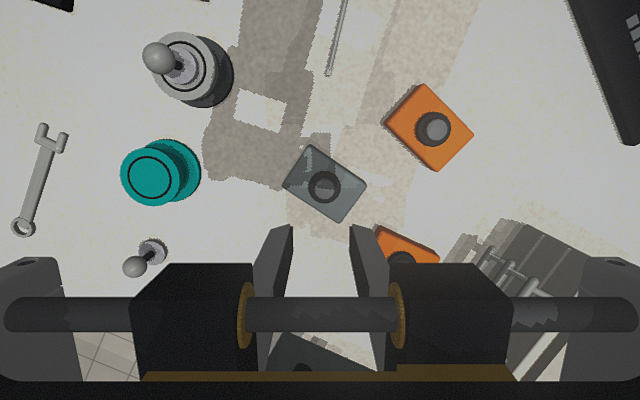

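The wrist view shows the target concentric with its ring at (180,68) and the grey button at (325,186). Both cameras put the target within about 1 mm of the centre. The button is at (0.5766, 0.2325) with its top at z ≈ 0.051. I'll descend with shut fingers to 9 mm above it.

move_arm:
  plan:
    - [0.2, 0.15, 0, 0, 0, 0]
    - [0.21, 0.17, 0, 0, 0, 0]
    - [0, 0, -0.8, 0, 0, 0]
    - [0, 0, -0.8, 0, 0, 0]
    - [0, 0, -0.8, 0, 0, 0]
    - [0, 0, -0.8, 0, 0, 0]
    - [0, 0, -0.8, 0, 0, 0]
    - [0, 0, -0.7, 0, 0, 0]
    - [0, 0, -0.5, 0, 0, 0]
    - [0, 0, -0.3, 0, 0, 0]
    - [0, 0, 0, 0, 0, 0]
    - [0, 0, 0, 0, 0, 0]
    - [0, 0, 0, 0, 0, 0]

```text
t: 10.9
tool_pos: [0.5778, 0.233, 0.0631]
orientation: [-0.241, 0.971, -0.0, 0.001]
force: [0.6, -0.1, 0.0]
finger_gap: 0.003
```

move_arm:
  plan:
    - [-0.02, 0, -0.05, 0, 0, 0]
    - [0, 0, -0.05, 0, 0, 0]
    - [0, 0, -0.05, 0, 0, 0]
    - [0, 0, -0.05, 0, 0, 0]
    - [0, 0, -0.05, 0, 0, 0]
    - [0, 0, -0.05, 0, 0, 0]
    - [0, 0, -0.05, 0, 0, 0]
    - [0, 0, -0.05, 0, 0, 0]
    - [0, 0, 0, 0, 0, 0]
    - [0, 0, 0, 0, 0, 0]

```text
t: 11.9
tool_pos: [0.5758, 0.2326, 0.0462]
orientation: [-0.241, 0.971, -0.0, -0.0]
force: [-3.2, -0.1, 7.0]
finger_gap: 0.002
```

move_arm:
  plan:
    - [0, 0, -0.03, 0, 0, 0]
    - [0, 0, 0, 0, 0, 0]
    - [0, 0, 0, 0, 0, 0]

```text
t: 12.2
tool_pos: [0.5759, 0.2327, 0.0461]
orientation: [-0.241, 0.971, -0.0, -0.0]
force: [-6.4, -1.6, 11.3]
finger_gap: 0.006
```

move_arm:
  plan:
    - [0, 0, -0.04, 0, 0, 0]
    - [0, 0, 0, 0, 0, 0]
    - [0, 0, 0, 0, 0, 0]
    - [0, 0, 0, 0, 0, 0]

```text
t: 12.6
tool_pos: [0.576, 0.2327, 0.0459]
orientation: [-0.241, 0.971, -0.0, -0.001]
force: [-10.1, -3.7, 21.0]
finger_gap: 0.006
```

Run:
```python
from h import *
s=get_state();print(s["tool_pos"],s["force"])
d=grab("top");cv2.imwrite("pics/p1.png",d["pixels"])
d=grab("wrist");C=cloud(d);im=d["pixels"];print(proj(d,(.5766,.2325,.045)))
for n in(.045,):
    r=np.hypot(C[...,0]-.5766,C[...,1]-.2325)
    b=C[(r<.014)&(C[...,2]>.036)&(C[...,2]<.06)];print(len(b),np.histogram(b[:,2],bins=np.arange(.036,.06,.001))[0])
cv2.imwrite("pics/p2.png",im)
```

```text
[0.5759738  0.23271243 0.04589118] [-10.11256417  -3.66254425  21.00744736]
(np.float64(321.0622968928259), np.float64(238.86791348073763))
604 [ 0  0  0  4 41 55 43 71 91 32 16 11  8 11 20 19 21 27 20 24 20 22 27]
```

View pics/p2.png

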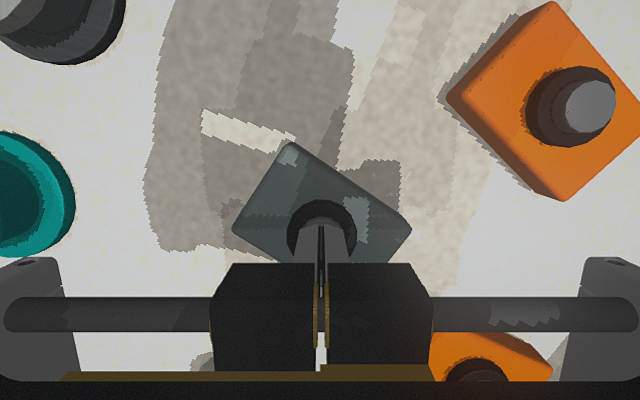

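At 21 N the tip no longer moves and sits at z = 0.046, with the tips on the button inside its collar at (322,235). The button is at its hard stop, well past 4 N. I'll release it and rise.

move_arm:
  plan:
    - [0, 0, 0.1, 0, 0, 0]
    - [0, 0, 0.15, 0, 0, 0]
    - [0, 0, 0.3, 0, 0, 0]
    - [0, 0, 0.7, 0, 0, 0]
    - [0, 0, 0.9, 0, 0, 0]
    - [0, 0, 0.9, 0, 0, 0]
    - [0, 0, 0.9, 0, 0, 0]
    - [0, 0, 0.9, 0, 0, 0]
    - [0, 0, 0.9, 0, 0, 0]
    - [-0.3, -0.2, 0, 0, 0, 0]
    - [-0.3, -0.2, 0, 0, 0, 0]
    - [0, 0, 0, 0, 0, 0]
    - [0, 0, 0, 0, 0, 0]
    - [0, 0, 0, 0, 0, 0]

```text
t: 14.1
tool_pos: [0.552, 0.2168, 0.2724]
orientation: [-0.241, 0.971, 0.0, -0.0]
force: [0.1, -0.4, -1.3]
finger_gap: 0.002
```

```bash
python3 btn.py w6
```

```text
wrist box 2704 ((0.5765048861503601, 0.23235762119293213), (0.09941691905260086, 0.06982067972421646), 83.3755111694336)
[  9  76 360  35   6  16  59 247  24   0   0   0   0   0   0   0   0]
0.04 747 ((0.5764757990837097, 0.23249585926532745), 0.0214897058904171) 0.05328527 0.042254236
0.046 346 ((0.577010989189148, 0.23241391777992249), 0.014157500118017197) 0.05328527 0.050770238
0.05 271 ((0.5767571330070496, 0.23213471472263336), 0.013529468327760696) 0.05328527 0.051036157
0.052 24 ((0.5761277079582214, 0.23285651206970215), 0.012545766308903694) 0.05328527 0.05225618
wrist disc 2159 ((0.5231494903564453, 0.01597759500145912), 0.038074832409620285)
wrist flange 770 ((0.5231524705886841, 0.016384990885853767), 0.02013920433819294)
wrist ball 624 ((0.5234715938568115, 0.01693504862487316), 0.013666415587067604)
top box 461 ((0.5757015347480774, 0.2094249725341797), (0.05059032142162323, 0.07036289572715759), 86.93045043945312)
[ 8 19 14 15 11  4  3  3  1  0  0  0  0  0  0  0  0]
0.04 51 ((0.5791549682617188, 0.22476071119308472), 0.01859845593571663) 0.052839044 0.04349377
0.046 11 ((0.5816302299499512, 0.22077953815460205), 0.00816995371133089) 0.052839044 0.049388845
top disc 649 ((0.5250803828239441, 0.018319640308618546), 0.03788762912154198)
top flange 107 ((0.525799036026001, 0.02233082801103592), 0.023097125813364983)
top ball 127 ((0.5247173309326172, 0.01868446171283722), 0.013574831187725067)
14.2 [0.55198125 0.21684349 0.27234147] [-2.40674878e-01  9.70605765e-01  3.83796534e-05 -2.23246688e-04] [-0.36663079 -0.04595642 -1.10918406] 0.001974749403701323
```

View pics/w6_wrist.png

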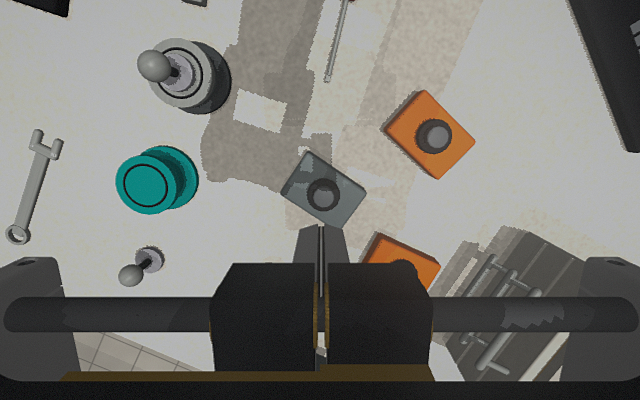

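The target stands upright and centred at (178,73), the button at (323,193) is back up at z ≈ 0.051, and the arm touches nothing. I'll hand in.

```bash
python3 -c "
from workcell import arm
print(arm.sign_off())"
```

```text
the job is handed in; nothing more can be done
None
```

The target now stands upright in the middle of the pedestal, the trigger has been pressed and released, and the job is handed in at about 14 s. The sign-off gave no verdict.

- **Target:** I slid it about 14 mm by its flange, in two slow pushes with one fingertip of the open gripper. The last wrist view puts the flange within about 0.4 mm of the disc centre and the ball within about 1 mm. The foot has 5 mm of room inside the ring.
- **Trigger:** I pressed the grey box's button with the shut fingertips until it stopped moving. It took about 21 N downward, far above the 4 N needed. The button was back at its starting height (about 0.051 m) afterwards.
- **Disagreements:**
  - The top camera reads about 2 mm off the wrist camera, within the stated calibration.
  - Its last flange fit was about 4 mm off centre, with a radius of 23 mm instead of 20 mm, so I took it as a bad fit. Its ball fit agreed with centre to 0.5 mm.
  - The press also showed about 10 N of sideways force.
- **Not checked directly:** I read the push force only at the end of each move (at most about 1.5 N), so a brief peak during contact would not have shown. I judged the full press from the hard stop, since no trigger reading is available. I touched no bystanders but did not re-measure their positions.

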